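Find a spacer's blind hole on the probe pin and hold it hole-up

TASK

The brass spacer lies on its side in the blue cradle, whose end plates hide which end has the blind hole. Lift it out, find the hole by feel by sliding that end onto one of the two orange probe pins until the pin gently touches the bottom of the hole, then draw it off and turn the spacer upright with the hole facing up. Finish while still holding it like that, still and clear of everything, at least 15 cm above the table, with the other things on the table left where they are.

Things in the scene. Friction and masses are not known exactly. Their poses are not given: they have to be found in the camera images.
- spacer: plain brass cylinder, both ends bevelled alike, d 40, length 70, 0.11 to 0.23 kg. Origin at its centre; z is the cylinder's axis, pointing out of the end with the blind hole (d 22, 34 deep: its floor is 1 mm from the centre, on the hole's side). The other end is closed and flat. It starts lying level in the cradle, axis 52 above the table, hole towards any horizontal direction
- cradle: fixed blue cradle 56x100 (x, y), origin under its centre; the spacer lies along its y, hole to +y, on white V supports near its ends (25 to 34 from the centre); the 50 mm between are free for fingers, over a base 8 thick. End plates 4 thick, 48 wide, 64 high stand 3.5 mm beyond the spacer's ends: lift it straight up
- stand: fixed rigid probe stand, origin under its centre: dark foot 80x70x10, aluminium post 24x24, top at 132; two level orange pins, d 10 with round noses, leave the post at 120 above the table along the stand's +y and -y, each ending 65 from the post's centre line (a collar d 18 reaches out to 16)
- pin_left_tip (a point): tip of the pin that points along the stand's +y (axes as the stand's)
- pin_right_tip (a point): tip of the pin that points along the stand's -y (axes as the stand's)
- loupe: black eye loupe, a tapered tube d 39, 30 high, standing on the table; origin under its centre
- tape: roll of masking tape lying flat, d 105, 25 high; origin under its centre
- viewfinder: small black viewfinder block lying on the table, 24x34x18; origin under its centre
- camera_battery: black camera battery lying flat, 53x38x16; origin under its centre

How it is judged:
On the way, in this order (a step that is already met when the one before it is completed fails the run):
1. the spacer is lifted out of the cradle in the fingers (contact force between the fingers and spacer above 1 N and height (world z) of spacer above 0.09 m and contact force between spacer and cradle below 0.1 N), for 0.1 s.
2. a probe pin is in the spacer's hole and touches its floor, the spacer held in the fingers (contact force between the fingers and spacer above 1 N and ((z of pin_left_tip in the frame of spacer between -0.005 and 0.007 m and x of pin_left_tip in the frame of spacer between -0.0085 and 0.0085 m and y of pin_left_tip in the frame of spacer between -0.0085 and 0.0085 m) or (z of pin_right_tip in the frame of spacer between -0.005 and 0.007 m and x of pin_right_tip in the frame of spacer between -0.0085 and 0.0085 m and y of pin_right_tip in the frame of spacer between -0.0085 and 0.0085 m)) and contact force between spacer and stand above 0.5 N), for 0.1 s.
At the end, for the whole second after the job is handed in: the fingers hold the spacer with its hole facing up (axis within 15 degrees of vertical), its centre over 15 cm above the table, at rest and touching neither stand, cradle nor the listed things, which have not moved more than 3 cm (contact force between the fingers and spacer above 1 N and height (world z) of spacer above 0.15 m and angle between spacer's own z axis and vertical below 0.26 rad and contact force between spacer and stand below 0.1 N and contact force between spacer and cradle below 0.1 N and contact force between spacer and loupe below 0.1 N and contact force between spacer and tape below 0.1 N and contact force between spacer and viewfinder below 0.1 N and contact force between spacer and camera_battery below 0.1 N and linear speed of spacer below 0.03 m/s and angular speed of spacer below 0.3 rad/s and distance of each of loupe, tape, viewfinder, camera_battery from where it was at the start of the episode below 0.03 m); the arm keeps its last pose, push and grip.
It fails at once if the spacer is pressed against the probe stand with more than 40 N (contact force between spacer and stand above 40 N).
It fails at once if the loupe, tape roll, viewfinder block or battery is moved by more than 3 cm (distance of any of loupe, tape, viewfinder, camera_battery from where it was at the start of the episode above 0.03 m).
It also fails if it takes over 45 s, if anything falls off the work surface, if the arm or the gripper's body presses on something with over 40 N, if the wrist force passes 120 N, or if a joint passes its speed limit or range.

ROBOT

A 7-joint arm with a two-finger parallel gripper is mounted at the origin on the work surface; the furniture and walls round the work are solid. World frame = base frame: x ahead of the robot, y to its left, z up, the work surface at z = 0. Lengths are in m, angles in rad, forces in N, time in s.
With the tool pointing down it reaches from about 0.4 to 0.9 m from the base axis. Payload 5.6 kg.
Tool frame: the origin (TCP) lies at the very end of the fingers, on their centre line; the grasp point (between the pads) lies 19 mm behind it; z points along the fingers, y is the line along which they close (so a half turn about z gives the same grasp; the last joint's range is limited). The gripper opens to 92 mm and grips with 3 to 60 N. Pads are 20 mm wide; open, the fingers measure 128 mm over their backs; the gripper's body (75 mm by 189 mm) begins 69 mm behind the grasp point.
Start: joints at [-1.15, 0.468, -0.012, 1.603, 0.006, 1.071, -0.056], TCP at [0.291, 0.581, 0.192] pointing down, gripper open.
Joint ranges: [-2.53, 2.53], [-0.31, 2.02], [-1.57, 1.55], [0.28, 2.44], [-1.29, 4.43], [0.15, 1.84], [-2.92, 2.92]. Speed limits (rad/s): [2.57, 2.57, 3.14, 3.14, 3.14, 3.14, 3.14].

INTERFACE

Orientations are given as a unit quaternion [x, y, z, w].
In Python, from plant import arm, ticket, capture gives the robot as it stands (arm), with the cameras as plain functions and the job (ticket).
- The arm moves only by the shell command python3 inch.py 'ROWS' [OPENING] [FORCE]. ROWS is a JSON list of rows, 1 to 8 of them, each written [[dx, dy, dz], [rx, ry, rz]]: dx, dy, dz in shares of the most that a row can go, 1 being 62.5 mm, then a rotation vector rx, ry, rz in parts of the range, where 1.0 means 360 degrees; each row shifts and turns the commanded pose from where the row before left it, along the tool's axes as they then stand; what a row does not reach is not made up. A row lasts 1/8 s, in which the tool goes at most 0.0625 m and 0.188 rad, less where a joint would pass 70% of its speed; a pose out of reach is approached as far as the arm can. OPENING is the finger opening in m, set as the command begins (- or left out keeps the last). The fingers move at their own pace and stop on an object; FORCE is the grip in N (left out, the last holds). Time passes only in rows, so rows that do not move let the fingers close. It prints the time, the measured TCP pose, the force, the opening and the grip force at its end. Input that does not fit is refused with a message, and nothing moves.
- arm.get_state(): the state, without advancing time (a new reading comes with each control period).
- capture(name): name is "scene" or "top"; returns a dict with "frame" (480x640x3 uint8, red, green, blue), "fx", "fy", "cx", "cy" (pixels), "R" (3x3) and "t" (3): a world point X has camera coordinates R X + t. Camera axes: x right, y down, z forward; pixel columns grow to the right and rows downward; lengths in m; the calibration is good to about 2 mm. A picture is of the moment at which its call begins. There is no depth.
- ticket.close_job(): hands the job in; it is judged then, once.
The state is a dict: "clock": time; "joints": joint angles; "joint_velocities": joint speeds; "tau": joint torques, N m; "ee_pos": TCP position; "eef_rot": TCP orientation; "contact_force": force on the tool from outside, world axes, zero at the start; "ft_torque": the same for the moment, N m; "opening": finger opening in m; "finger_force": force on a finger pad.
Only numpy, scipy, OpenCV 4.12 (cv2) and the standard library are available. Lean on these libraries where they do the work, as an engineer would, in place of code of your own. Each camera call takes 0.05 s, during which the arm holds its last target. There are 200 camera calls.

## Working session

There is one attempt and no reset: what is moved stays moved. The work goes in short steps, Python scripts to look and compute and a shell command to move; the robot and the scene stay as the last step left them, time stands still between calls to the robot, and variables do not carry over. Pictures are saved under pics/ and viewed, at most 10 in all, crops included, and the job is handed in when it is done.

```bash
ls; mkdir -p pics; python3 - <<'E'
from plant import arm, ticket, capture
import cv2
for n in("scene","top"):
    c=capture(n); cv2.imwrite(f"pics/{n}0.png",c["frame"][:,:,::-1]); print(n,c["fx"],c["fy"],c["cx"],c["cy"],c["R"],c["t"])
print(arm.get_state())
E
```

```text
inch.py
pics
plant.py
scene 572.4610212950001 572.4610212950001 325.6428259193448 236.243078619164 [[ 0.45525225 -0.89007607 -0.02258256]
 [-0.55989066 -0.26646524 -0.78455001]
 [ 0.69229172  0.36981192 -0.61965419]] [-0.23087124  0.35235256  1.02953706]
top 567.6172830656371 567.6172830656371 332.2990046626998 239.99174397574214 [[ 4.00821430e-03 -9.99991799e-01  5.79373361e-04]
 [-9.89355352e-01 -4.04985907e-03 -1.45463347e-01]
 [ 1.45464501e-01  9.84213226e-06 -9.89363472e-01]] [-0.00849322  0.49684225  1.32210053]
{'clock': 0.1, 'joints': array([-1.14998978,  0.46830986, -0.01155902,  1.60352393,  0.00599274,
        1.07138783, -0.05630015]), 'joint_velocities': array([ 0.00010933, -0.002202  , -0.00059663, -0.00041465,  0.00068816,
       -0.00175329, -0.00092834]), 'tau': array([ 1.07732438e-03, -5.21645451e+01, -1.25471887e-02, -2.44367838e+01,
       -5.68309904e-02,  1.39958164e-02,  8.16437205e-05]), 'ee_pos': array([0.29061781, 0.58079162, 0.19132529]), 'eef_rot': array([ 2.29882365e-01,  9.73218096e-01, -7.88427488e-04, -1.20219057e-04]), 'contact_force': array([-0.47994007, -0.10979658, -0.54863957]), 'ft_torque': array([ 0.05377517,  0.0167461 , -0.03677389]), 'finger_force': 0.0, 'opening': 0.09194379146628621}
```

View pics/scene0.png

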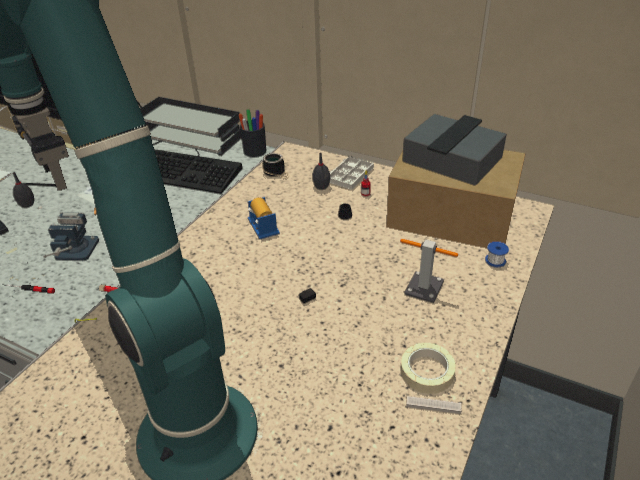

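View pics/top0.png

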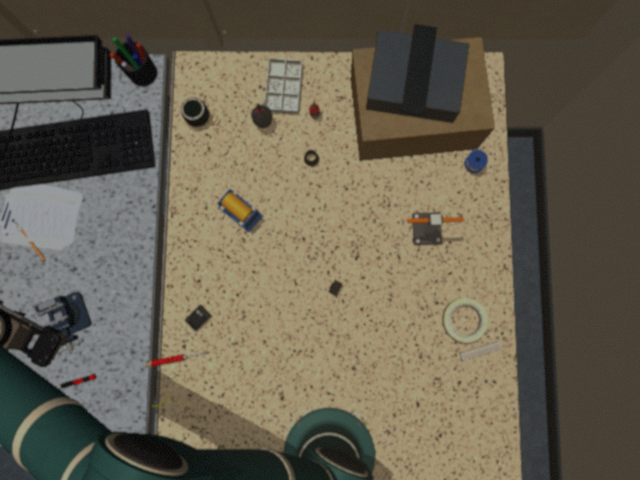

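The scene view shows the cradle with the spacer near (263,217) and the stand near (428,270), with its pins running from (402,240) to (457,254). In the top view the cradle is at (240,210) and the pins run from (407,220) to (463,219). I'll enlarge these regions.

```bash
python3 - <<'E'
import cv2,numpy as np
s=cv2.imread("pics/scene0.png");t=cv2.imread("pics/top0.png")
def c(i,x,y,w=80,h=60): return cv2.resize(i[y:y+h,x:x+w],(400,300),interpolation=cv2.INTER_CUBIC)
cv2.imwrite("pics/z1.png",np.vstack([np.hstack([c(s,225,185),c(s,390,230,80,60)]),np.hstack([c(t,200,180),c(t,395,195)])]))
E
```

```text
(no output)
```

View pics/z1.png

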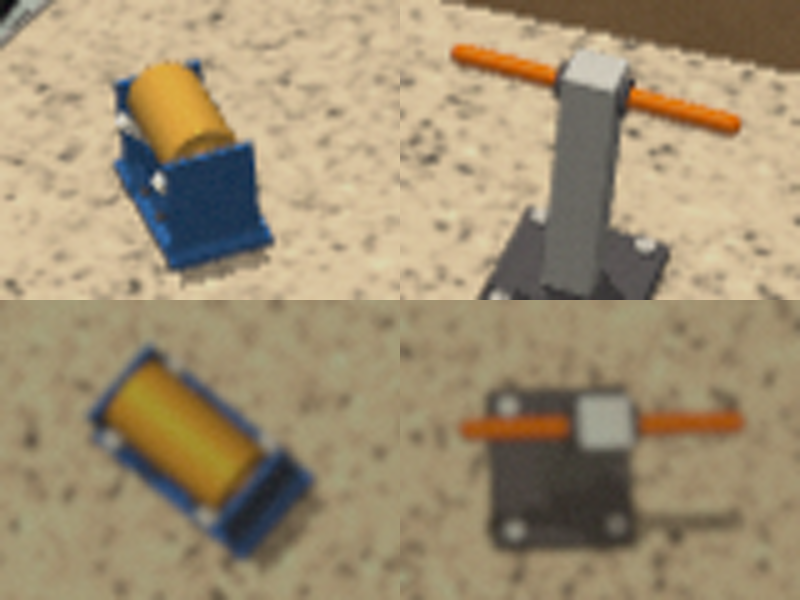

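The crops (5x) show the pin tips at scene (400.0,239.6) and (457.6,254.4), and at top (406.6,220.6) and (463.2,218.8). The spacer lies along the cradle diagonal in the top view, from about (222,196) to (252,218). Next I'll triangulate these points.

```bash
cat > h.py <<'E'
import cv2,numpy as np
from plant import arm, ticket, capture
def cams():
    return {n:capture(n) for n in("scene","top")}
def P(c): return np.array([[c["fx"],0,c["cx"]],[0,c["fy"],c["cy"]],[0,0,1]])@np.c_[c["R"],c["t"]]
def tri(C,s,t):
    X=cv2.triangulatePoints(P(C["scene"]),P(C["top"]),np.array(s,float).reshape(2,1),np.array(t,float).reshape(2,1)).ravel();X=X[:3]/X[3]
    e=[np.round(proj(C[n],X)-p,2) for n,p in(("scene",s),("top",t))]
    return X,e
def proj(c,X):
    p=P(c)@np.r_[X,1]; return p[:2]/p[2]
def onz(c,uv,z):
    d=c["R"].T@np.linalg.solve(P(c)[:,:3]@c["R"].T,np.r_[uv,1]); o=-c["R"].T@c["t"]; return o+d*(z-o[2])/d[2]
def mask(c,roi,lo,hi):
    h=cv2.cvtColor(c["frame"],cv2.COLOR_RGB2HSV);m=cv2.inRange(h,lo,hi);k=np.zeros_like(m);x,y,w,g=roi;k[y:y+g,x:x+w]=m[y:y+g,x:x+w];return k
E
python3 - <<'E'
from h import *
np.set_printoptions(precision=4,suppress=True)
C=cams()
for n,s,t in(("L",(400,239.6),(406.6,220.6)),("R",(457.6,254.4),(463.2,218.8))): print(n,tri(C,s,t))
# refine pins by colour
for n,r in(("scene",(390,225,80,50)),("top",(395,200,80,40))):
    m=mask(C[n],r,(3,170,100),(16,255,255)); p=np.argwhere(m)[:,::-1]; i=p[:,0].argmin();j=p[:,0].argmax(); print(n,len(p),p[i],p[j],cv2.minAreaRect(p.astype(np.float32)))
for n,r in(("scene",(225,185,80,60)),("top",(200,180,80,60))):
    m=mask(C[n],r,(14,150,90),(30,255,255)); p=np.argwhere(m)[:,::-1]; q=cv2.minAreaRect(p.astype(np.float32)); print(n,len(p),p.mean(0),q,cv2.boxPoints(q).tolist())
    if n=="top":
        for b in cv2.boxPoints(q): print(onz(C[n],b,.052))
        print("c",onz(C[n],q[0],.056))
    b=mask(C[n],r,(95,120,30),(125,255,255)); p=np.argwhere(b)[:,::-1]; q=cv2.minAreaRect(cv2.convexHull(np.r_[p,np.argwhere(m)[:,::-1]].astype(np.int32))); print("blue",q, cv2.boxPoints(q).tolist())
E
```

```text
L (array([ 0.5296, -0.1743,  0.1208]), [array([-0.26,  0.05]), array([ 0.23, -0.13])])
R (array([ 0.5343, -0.3022,  0.1212]), [array([-0.4 ,  0.09]), array([ 0.35, -0.18])])
scene 156 [401 239] [457 254] ((428.9650573730469, 247.1322784423828), (58.22917556762695, 3.849109172821045), 14.796762466430664)
top 142 [408 220] [462 218] ((435.0056457519531, 219.72486877441406), (4.148703575134277, 54.05810546875), 88.56790161132812)
scene 252 [259.7976 206.9762] ((259.8077087402344, 207.03848266601562), (19.721521377563477, 14.51206111907959), 60.2551155090332) [[248.6154022216797, 202.0769500732422], [261.21539306640625, 194.87693786621094], [271.0, 212.00001525878906], [258.4000244140625, 219.2000274658203]]
blue ((261.6792297363281, 216.8773651123047), (39.42247772216797, 25.549060821533203), 74.05460357666016) [[243.98110961914062, 201.4339599609375], [268.5471496582031, 194.41510009765625], [279.3773498535156, 232.32077026367188], [254.81130981445312, 239.33963012695312]]
top 438 [236.0297 206.4863] ((235.98101806640625, 206.5224151611328), (29.53717803955078, 15.15028190612793), 40.23635482788086) [[219.81378173828125, 202.76551818847656], [229.5999755859375, 191.1999969482422], [252.14825439453125, 210.27931213378906], [242.362060546875, 221.84483337402344]]
[0.5833 0.2625 0.052 ]
[0.6117 0.24   0.052 ]
[0.5654 0.1848 0.052 ]
[0.5373 0.2074 0.052 ]
c [0.5735 0.2229 0.056 ]
blue ((238.9247589111328, 210.85897827148438), (39.70677185058594, 19.07300567626953), 37.47617721557617) [[217.36668395996094, 206.34779357910156], [228.97129821777344, 191.21131896972656], [260.48284912109375, 215.3701629638672], [248.8782196044922, 230.5066375732422]]
```

The rows are not in the units I measure in: shifts go in shares of 62.5 mm and turns go in shares of 360 degrees. I convert before sending: -0.0517 m is -0.8272, -0.024 m is -0.384.

```bash
python3 inch.py '[[[-0.8272, -0.384, 0], [0, 0, 0]], [[-0.8272, -0.384, 0], [0, 0, 0]], [[-0.8272, -0.384, 0], [0, 0, 0]], [[-0.8272, -0.384, 0], [0, 0, 0]], [[-0.8272, -0.384, 0], [0, 0, 0]], [[-0.8272, -0.384, 0], [0, 0, 0]], [[-0.8272, -0.384, 0], [0, 0, 0]], [[-0.8272, -0.384, 0], [0, 0, 0]]]' 0.092 25
python3 - <<'E'
from h import *
from scipy.optimize import minimize
np.set_printoptions(precision=4,suppress=True)
S={n:cv2.imread(f"pics/{n}0.png")[:,:,::-1].copy() for n in("scene","top")}
C=cams()
print("box bottom",onz(C["scene"],(387,222),0),onz(C["scene"],(512,240),0)); print("box top corner",tri(C,(390,170),(358,157)))
M={}
for n,r in(("scene",(225,185,80,60)),("top",(200,180,80,60))):
    C[n]["frame"]=S[n]; m=mask(C[n],r,(14,150,90),(30,255,255))|mask(C[n],r,(95,120,30),(125,255,255)); M[n]=cv2.morphologyEx(m,cv2.MORPH_CLOSE,np.ones((3,3)))
box=lambda x,y,a,b:[(i,j,k) for i in(-x,x) for j in y for k in(a,b)]
th=np.linspace(0,2*np.pi,24)
parts=[box(.028,(-.05,.05),0,.008),box(.024,(-.0425,-.0385),0,.064),box(.024,(.0385,.0425),0,.064),[(.02*np.cos(t),y,.052+.02*np.sin(t)) for t in th for y in(-.035,.035)]]
def f(q):
    x,y,a=q[:3]; e=0;R=np.array([[np.cos(a),-np.sin(a),0],[np.sin(a),np.cos(a),0],[0,0,1]])
    for n in M:
        im=np.zeros((480*4,640*4),np.uint8)
        for p in parts:
            u=np.array([proj(C[n],R@np.array(v)+[x,y,q[3] if len(q)>3 else 0]) for v in p])
            cv2.fillConvexPoly(im,cv2.convexHull(((u+.5)*4*16-8).astype(np.int32)),255,shift=4)
        im=cv2.resize(im[4*170:4*260,4*190:4*320],None,fx=.25,fy=.25,interpolation=cv2.INTER_AREA)
        e+=np.abs(im.astype(float)-M[n][170:260,190:320]).sum()/255
    return e
for q0 in([.5744,.2237,np.radians(49.5-90)],[.5744,.2237,np.radians(49.5-90),0]):
    r=minimize(f,q0,method="Nelder-Mead",options=dict(initial_simplex=[q0]+[np.array(q0)+d for d in np.diag([.006,.006,.06,.01])[:len(q0),:len(q0)]],xatol=1e-4,fatol=.1)); print(r.x,np.degrees(r.x[2])+90,r.fun)
E
```

```text
clock: 1.2
ee_pos: [0.5757, 0.2231, 0.1922]
eef_rot: [0.23, 0.973, 0.0, 0.0]
contact_force: [-0.3, 1.3, -0.6]
opening: 0.0918
finger_force: 0.0
box bottom [ 0.7289 -0.0683  0.    ] [ 0.7932 -0.3797  0.    ]
box top corner (array([ 0.6627, -0.0761,  0.1963]), [array([-6.99,  1.06]), array([ 6.94, -3.72])])
[ 0.5752  0.22   -0.7365] 47.8002783761056 638.0549019607843
[ 0.5776  0.2223 -0.7126 -0.0065] 49.16936253278491 634.6156862745098
```

In the tool's units: 0.183 rad / 6.2832 = 0.0291.

```bash
python3 inch.py '[[[0, 0, 0], [0, 0, 0.0291]], [[0, 0, 0], [0, 0, 0.0291]], [[0, 0, 0], [0, 0, 0.0291]], [[0, 0, 0], [0, 0, 0.0291]], [[0, 0, 0], [0, 0, 0.0291]], [[0, 0, 0], [0, 0, 0.0291]], [[0, 0, 0], [0, 0, 0.0291]], [[0, 0, 0], [0, 0, 0.0291]]]'
python3 inch.py '[[[0, 0, 0], [0, 0, 0.0291]], [[0, 0, 0], [0, 0, 0.0291]], [[0, 0, 0.72], [0, 0, 0]], [[0, 0, 0.72], [0, 0, 0]], [[0, 0, 0], [0, 0, 0]], [[0, 0, 0], [0, 0, 0]]]'
python3 - <<'E'
from h import *
C=cams();s=arm.get_state();print(s["joints"],s["ee_pos"],s["eef_rot"],s["contact_force"])
a=C["scene"]["frame"][120:270,190:390];b=C["top"]["frame"][130:280,140:340]
cv2.imwrite("pics/z2.png",cv2.resize(np.hstack([a,b]),(800,300),interpolation=cv2.INTER_CUBIC)[:,:,::-1])
E
```

```text
clock: 2.3
ee_pos: [0.5743, 0.2251, 0.192]
eef_rot: [0.823, 0.568, -0.0, -0.0]
contact_force: [-0.9, 0.5, -0.1]
opening: 0.0922
finger_force: 0.0
clock: 3.05
ee_pos: [0.5757, 0.2249, 0.1036]
eef_rot: [0.911, 0.411, 0.001, 0.0]
contact_force: [-0.1, -0.5, -0.2]
opening: 0.0917
finger_force: 0.0
[-0.7768989   0.54025819  0.47245556  1.7827665  -0.30696506  0.88814586
 -0.89050147] [0.57627078 0.22508849 0.10437103] [ 9.11524872e-01  4.11241004e-01  1.79889244e-03 -8.93543306e-05] [-0.57539969 -0.00447501  1.07167136]
```

View pics/z2.png

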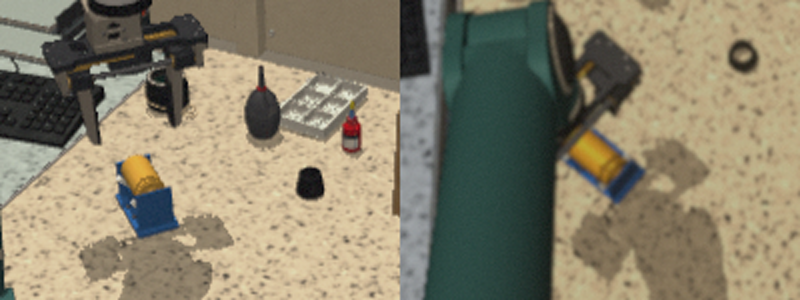

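The fingers straddle the spacer squarely: in the scene crop they are at (90,140) and (175,120), with the cradle at (145,195). I'll go down and grip.

In the tool's units: 0.035 m is 0.56, -0.0015 m is -0.024.

```bash
python3 inch.py '[[[-0.024, 0.016, 0.56], [0, 0, 0]], [[-0.024, 0.016, 0.56], [0, 0, 0]], [[0, 0, 0.016], [0, 0, 0]], [[0, 0, 0], [0, 0, 0]]]'
python3 inch.py '[[[0, 0, 0], [0, 0, 0]], [[0, 0, 0], [0, 0, 0]], [[0, 0, 0], [0, 0, 0]], [[0, 0, 0], [0, 0, 0]], [[0, 0, 0], [0, 0, 0]], [[0, 0, 0], [0, 0, 0]], [[0, 0, 0], [0, 0, 0]], [[0, 0, 0], [0, 0, 0]]]' 0.02 30
```

```text
clock: 3.65
ee_pos: [0.5758, 0.2215, 0.0331]
eef_rot: [0.912, 0.411, 0.001, -0.0]
contact_force: [0.6, 0.2, -0.1]
opening: 0.0918
finger_force: 0.0
clock: 4.65
ee_pos: [0.5751, 0.2203, 0.0314]
eef_rot: [0.912, 0.411, 0.001, 0.001]
contact_force: [3.0, -2.4, 1.3]
opening: 0.0384
finger_force: 29.8
```

In the tool's units: -0.05 m is -0.8, -0.04 m is -0.64.

```bash
python3 inch.py '[[[0, 0, -0.32], [0, 0, 0]], [[0, 0, -0.64], [0, 0, 0]], [[0, 0, -0.8], [0, 0, 0]], [[0, 0, -0.8], [0, 0, 0]], [[0, 0, 0], [0, 0, 0]], [[0, 0, 0], [0, 0, 0]]]'
python3 - <<'E'
from h import *
C=cams();s=arm.get_state();print(s["joints"],s["ee_pos"],s["contact_force"])
a=C["scene"]["frame"][120:270,190:390];b=C["top"]["frame"][130:280,140:340]
cv2.imwrite("pics/z3.png",cv2.resize(np.hstack([a,b]),(800,300),interpolation=cv2.INTER_CUBIC)[:,:,::-1])
E
```

```text
clock: 5.4
ee_pos: [0.5729, 0.2215, 0.1908]
eef_rot: [0.911, 0.412, -0.001, -0.001]
contact_force: [-0.8, 0.2, -3.2]
opening: 0.0386
finger_force: 29.7
[-0.81235101  0.43719996  0.51863556  1.72312083 -0.24448056  1.04968754
 -0.93337838] [0.57268937 0.22098627 0.1895705 ] [-0.2606716   0.00578532 -2.51508165]
```

View pics/z3.png

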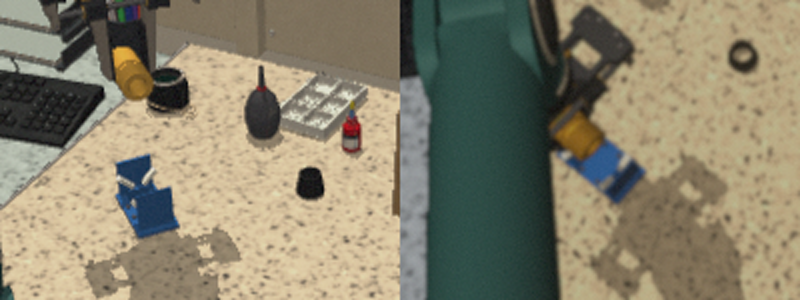

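The cradle is now empty and the spacer hangs level at (133,75) in the scene crop. Its robot-side end looks plain, so the hole is probably at the other end (tool +x). I'll test that on the right pin.

In the tool's units: -0.0594 m is -0.9504, -0.0058 m is -0.0928, -0.152 rad / 6.2832 = -0.0242.

```bash
python3 inch.py '[[[0, 0, 0], [0, 0, -0.0242]], [[0, 0, 0], [0, 0, -0.0242]], [[0, 0, 0], [0, 0, -0.0242]], [[0, 0, 0], [0, 0, -0.0242]], [[0, 0, 0], [0, 0, -0.0242]], [[-0.9504, -0.0928, 0], [0, 0, 0]], [[-0.9504, -0.0928, 0], [0, 0, 0]], [[-0.9504, -0.0928, 0], [0, 0, 0]]]'
python3 inch.py '[[[-0.9504, -0.0928, 0], [0, 0, 0]], [[-0.9504, -0.0928, 0], [0, 0, 0]], [[-0.9504, -0.0928, 0], [0, 0, 0]], [[-0.9504, -0.0928, 0], [0, 0, 0]], [[-0.9504, -0.0928, 0], [0, 0, 0]], [[-0.9504, -0.0928, 0], [0, 0, 0]], [[-0.9504, -0.0928, 0], [0, 0, 0]], [[0, 0, 0], [0, 0, 0]]]'
python3 inch.py '[[[0, 0, 0], [0, 0, 0]], [[0, 0, 0], [0, 0, 0]]]'
python3 - <<'E'
from h import *
C=cams();s=arm.get_state();print(s["joints"],s["ee_pos"],s["eef_rot"],s["contact_force"])
a=C["scene"]["frame"][150:300,350:550];b=C["top"]["frame"][150:300,390:590]
cv2.imwrite("pics/z4.png",cv2.resize(np.hstack([a,b]),(800,300),interpolation=cv2.INTER_CUBIC)[:,:,::-1])
E
```

```text
clock: 6.5
ee_pos: [0.5621, 0.0405, 0.1896]
eef_rot: [0.694, 0.72, -0.001, -0.001]
contact_force: [0.9, -0.3, -1.1]
opening: 0.0384
finger_force: 29.7
clock: 7.5
ee_pos: [0.5343, -0.3809, 0.1894]
eef_rot: [0.697, 0.717, -0.002, -0.001]
contact_force: [-0.5, -0.3, -2.5]
opening: 0.0385
finger_force: 29.7
clock: 7.75
ee_pos: [0.5389, -0.3724, 0.1903]
eef_rot: [0.693, 0.721, 0.0, -0.001]
contact_force: [0.2, 0.3, -1.8]
opening: 0.0382
finger_force: 29.7
[ 0.18098662  0.50974125  0.5266927   1.61715832 -0.28095826  1.09146872
  0.82268715] [ 0.5390525  -0.3728366   0.19097774] [ 6.92986525e-01  7.20950366e-01  3.46932642e-04 -3.54227571e-04] [ 0.10745821 -0.98378115 -2.37110937]
```

View pics/z4.png

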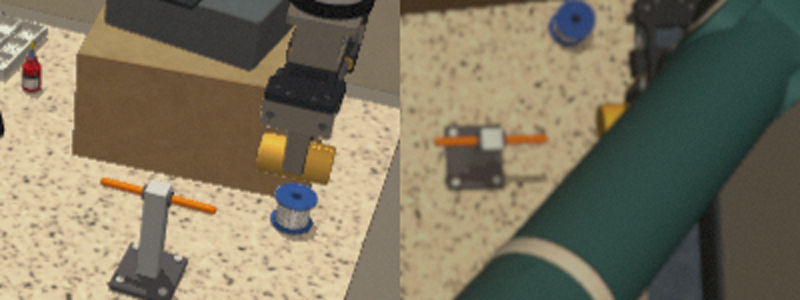

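In the tool's units: 0.046 m is 0.736, 0.045 m is 0.72.

```bash
python3 inch.py '[[[0, -0.016, 0.72], [0, 0, 0]], [[0, -0.016, 0.736], [0, 0, 0]], [[0, 0, 0], [0, 0, 0]], [[0, 0, 0], [0, 0, 0]], [[0, 0, 0], [0, 0, 0]]]'
python3 - <<'E'
from h import *
np.set_printoptions(precision=4,suppress=True)
C=cams();s=arm.get_state();print(s["ee_pos"],s["eef_rot"],s["contact_force"])
from scipy.spatial.transform import Rotation as R
r=R.from_quat(s["eef_rot"]).as_matrix(); c=s["ee_pos"]-r[:,2]*.0206
e=c+r[:,0]*.035
for n in C:
    m=mask(C[n],(440,180,100,100),(14,150,60),(30,255,255)); p=np.argwhere(m)[:,::-1]
    print(n,len(p),p.min(0),p.max(0),"pred centre",proj(C[n],c),"end +x",proj(C[n],e),"-x",proj(C[n],c-r[:,0]*.035))
print("axis minus tip R",(c-[.5343,-.3022,.1205])@r)
a=C["scene"]["frame"][190:290,380:520];b=C["top"]["frame"][180:280,400:540]
cv2.imwrite("pics/z5.png",cv2.resize(np.hstack([a,b]),(800,286),interpolation=cv2.INTER_CUBIC)[:,:,::-1])
E
```

```text
clock: 8.48
ee_pos: [0.5378, -0.3756, 0.1027]
eef_rot: [0.694, 0.72, 0.001, 0.002]
contact_force: [0.0, -0.3, -1.6]
opening: 0.0387
finger_force: 29.7
[ 0.5373 -0.3754  0.1021] [0.6939 0.7201 0.0005 0.0014] [ 0.8073 -0.0675 -1.45  ]
scene 459 [440 218] [518 275] pred centre [492.0847 262.9351] end +x [475.2606 258.5808] -x [509.2545 267.3788]
top 53 [444 212] [487 220] pred centre [496.1037 217.3543] end +x [480.594  217.8619] -x [511.6099 216.8467]
axis minus tip R [-0.0732  0.0002 -0.0021]
```

View pics/z5.png

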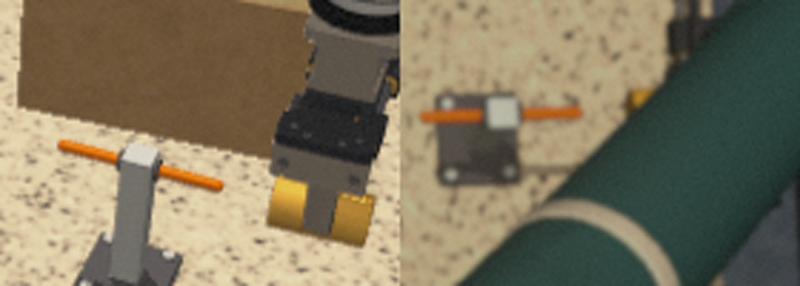

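The spacer is gripped beside the right pin, in the crop spanning (270–375, 180–245). Its outline slopes less than the pin, so it looks tilted in the fingers with the +x end low. I'll measure the tilt.

```bash
python3 - <<'E'
from h import *
from scipy.optimize import minimize
from scipy.spatial.transform import Rotation as R
np.set_printoptions(precision=4,suppress=True)
C=cams();s=arm.get_state();c=C["scene"]
m=mask(c,(465,235,70,60),(14,130,50),(32,255,255)); m=cv2.morphologyEx(m,cv2.MORPH_OPEN,np.ones((2,2)))
h=cv2.convexHull(np.argwhere(m)[:,::-1].astype(np.int32)); H=np.zeros((480,640),np.uint8); cv2.fillConvexPoly(H,h,255)
print(h[:,0].tolist())
r=R.from_quat(s["eef_rot"]).as_matrix()
th=np.linspace(0,2*np.pi,24)
def f(q):
    a,dx,dz=q; B=r@R.from_rotvec([0,a,0]).as_matrix(); o=s["ee_pos"]+r@[dx,0,-.0206+dz]
    u=np.array([proj(c,o+B@[t,.02*np.cos(k),.02*np.sin(k)]) if abs(t)<.034 else proj(c,o+B@[t,.0185*np.cos(k),.0185*np.sin(k)]) for k in th for t in(-.035,-.0335,.0335,.035)])
    im=np.zeros((1920,2560),np.uint8);cv2.fillConvexPoly(im,cv2.convexHull(((u+.5)*64-8).astype(np.int32)),255,shift=4)
    return np.abs(cv2.resize(im,(640,480),interpolation=cv2.INTER_AREA).astype(float)-H).sum()/255
for x0 in([0,0,0],[-.1,0,0],[.1,0,0]):
    q=minimize(f,x0,method="Nelder-Mead",options=dict(initial_simplex=np.array(x0)+np.array([[0,0,0],[.05,0,0],[0,.005,0],[0,0,.005]]))); print(q.x,q.fun,(H>0).sum())
E
```

```text
[[511, 262], [510, 267], [508, 275], [507, 276], [503, 276], [482, 271], [478, 270], [475, 269], [475, 262], [476, 257], [477, 254], [478, 253], [480, 253], [510, 259], [511, 260]]
[-0.0018 -0.0018  0.0022] 53.345098039215685 656
[-0.047  -0.0017  0.0026] 53.45882352941177 656
[-0.0315 -0.0019  0.0025] 52.02745098039216 656
```

In the tool's units: 0.016 m is 0.256.

```bash
python3 inch.py '[[[0.256, 0, 0], [0, 0, 0]], [[0.256, 0, 0], [0, 0, 0]], [[0, 0, 0], [0, 0, 0]]]'
python3 inch.py '[[[0.048, 0, 0], [0, 0, 0]], [[0.048, 0, 0], [0, 0, 0]], [[0, 0, 0], [0, 0, 0]]]'
python3 inch.py '[[[0.048, 0, 0], [0, 0, 0]], [[0.048, 0, 0], [0, 0, 0]], [[0, 0, 0], [0, 0, 0]]]'
```

```text
clock: 9.05
ee_pos: [0.5356, -0.3406, 0.1002]
eef_rot: [0.693, 0.721, 0.0, -0.0]
contact_force: [0.4, -0.1, -2.3]
opening: 0.0382
finger_force: 29.7
clock: 9.43
ee_pos: [0.535, -0.3389, 0.1007]
eef_rot: [0.694, 0.72, -0.001, 0.002]
contact_force: [1.3, -5.4, -1.0]
opening: 0.0381
finger_force: 29.6
clock: 9.8
ee_pos: [0.5349, -0.3384, 0.1019]
eef_rot: [0.695, 0.719, -0.002, 0.005]
contact_force: [1.9, -14.6, -1.4]
opening: 0.0382
finger_force: 29.3
```

Contact came with the centre about 36 mm from the tip, so the +x end is flat and the hole is at −x. I'll back off, go over the post and use the left pin.

In the tool's units: 0.056 m is 0.896, -0.045 m is -0.72.

```bash
python3 inch.py '[[[-0.32, 0, 0], [0, 0, 0]], [[-0.48, 0, 0], [0, 0, 0]], [[0, 0, -0.72], [0, 0, 0]], [[0, 0, -0.72], [0, 0, 0]], [[0, 0, 0], [0, 0, 0]], [[0.896, 0, 0], [0, 0, 0]], [[0.896, 0, 0], [0, 0, 0]], [[0.896, 0, 0], [0, 0, 0]]]'
python3 inch.py '[[[0.896, 0, 0], [0, 0, 0]], [[0.896, 0, 0], [0, 0, 0]], [[0.16, 0, 0], [0, 0, 0]], [[0, 0, 0], [0, 0, 0]], [[0, 0, 0], [0, 0, 0]], [[0, 0, 0], [0, 0, 0]]]'
```

```text
clock: 10.8
ee_pos: [0.5291, -0.2102, 0.1885]
eef_rot: [0.694, 0.72, -0.0, -0.002]
contact_force: [1.3, 1.7, -2.8]
opening: 0.0385
finger_force: 29.7
clock: 11.55
ee_pos: [0.5256, -0.0928, 0.19]
eef_rot: [0.695, 0.719, -0.0, 0.0]
contact_force: [0.3, -0.7, -2.5]
opening: 0.0383
finger_force: 29.7
```

In the tool's units: 0.044 m is 0.704, 0.001 m is 0.016.

```bash
python3 inch.py '[[[0, 0.016, 0.704], [0, 0, 0]], [[0, 0, 0.704], [0, 0, 0]], [[0, 0, 0], [0, 0, 0]], [[0, 0, 0], [0, 0, 0]], [[0, 0, 0], [0, 0, 0]]]'
python3 - <<'E'
from h import *
from scipy.spatial.transform import Rotation as R
np.set_printoptions(precision=4,suppress=True)
C=cams();s=arm.get_state();r=R.from_quat(s["eef_rot"]).as_matrix()
print(s["joints"],s["ee_pos"],r[:,0]); c=s["ee_pos"]-r[:,2]*.019
print("in tool axes, centre - tip",(c-[.5296,-.1743,.1208])@r)
for n in C:print(n,"pred -x end, centre, +x end",*[proj(C[n],c+r[:,0]*d) for d in(-.035,0,.035)])
a=C["scene"]["frame"][165:285,330:490];b=C["top"]["frame"][150:270,310:470]
cv2.imwrite("pics/z6.png",cv2.resize(np.hstack([a,b]),(800,300),interpolation=cv2.INTER_CUBIC)[:,:,::-1])
E
```

```text
clock: 12.18
ee_pos: [0.5283, -0.0914, 0.1041]
eef_rot: [0.694, 0.72, 0.001, 0.001]
contact_force: [-0.8, -0.7, -1.7]
opening: 0.0378
finger_force: 29.7
[-0.2522  0.407   0.4464  1.9842 -0.2418  0.7984  0.3688] [ 0.5279 -0.0911  0.1037] [-0.0369  0.9993  0.0001]
in tool axes, centre - tip [ 0.0832  0.0013 -0.0019]
scene pred -x end, centre, +x end [379.359  233.2857] [364.7274 229.4838] [350.3672 225.7524]
top pred -x end, centre, +x end [385.5113 220.4446] [369.9763 220.9469] [354.4366 221.4493]
```

View pics/z6.png

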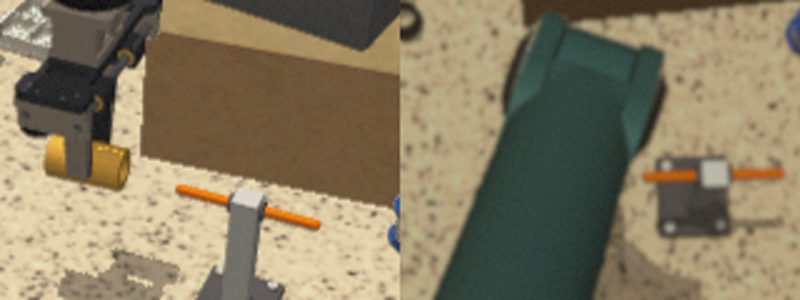

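The crop shows the hole at the −x end, at about (122,165), facing the left pin. That end sits slightly high, so I'll fit the tilt before inserting.

```bash
python3 - <<'E'
from h import *
from scipy.optimize import minimize
from scipy.spatial.transform import Rotation as R
np.set_printoptions(precision=4,suppress=True)
C=cams();s=arm.get_state();c=C["scene"]
m=mask(c,(340,212,46,40),(14,150,40),(32,255,255)); m=cv2.morphologyEx(m,cv2.MORPH_OPEN,np.ones((2,2)))
nl,l,st,_=cv2.connectedComponentsWithStats(m); print(st)
h=cv2.convexHull(np.argwhere(m)[:,::-1].astype(np.int32)); H=np.zeros((480,640),np.uint8); cv2.fillConvexPoly(H,h,255); print(h[:,0].tolist())
r=R.from_quat(s["eef_rot"]).as_matrix(); th=np.linspace(0,2*np.pi,24)
def f(q):
    a,dx,dz=q; B=r@R.from_rotvec([0,a,0]).as_matrix(); o=s["ee_pos"]+r@[dx,0,-.019+dz]
    u=np.array([proj(c,o+B@[t,R_*np.cos(k),R_*np.sin(k)]) for k in th for t,R_ in((-.035,.0185),(-.0335,.02),(.0335,.02),(.035,.0185))])
    im=np.zeros((1920,2560),np.uint8);cv2.fillConvexPoly(im,cv2.convexHull(((u+.5)*64-8).astype(np.int32)),255,shift=4)
    return np.abs(cv2.resize(im,(640,480),interpolation=cv2.INTER_AREA).astype(float)-H).sum()/255
for a in np.arange(-.2,.21,.04): 
    q=minimize(lambda p:f([a,*p]),[0,0],method="Nelder-Mead",options=dict(initial_simplex=[[0,0],[.004,0],[0,.004]])); print(a.round(2),q.x,q.fun)
E
```

```text
[[     0      0    640    480 306850]
 [   349    221      8     16    109]
 [   367    222     16     20    241]]
[[382, 232], [381, 236], [380, 239], [378, 241], [376, 241], [354, 236], [350, 235], [349, 234], [349, 227], [350, 224], [351, 222], [352, 221], [355, 221], [369, 222], [373, 223], [379, 225], [381, 226], [382, 227]]
-0.2 [-0.002   0.0011] 69.03529411764706
-0.16 [-0.0014  0.0016] 61.21568627450981
-0.12 [-0.002   0.0012] 55.52156862745098
-0.08 [-0.0018  0.0007] 52.72156862745098
-0.04 [-0.0024  0.0006] 51.82745098039216
0.0 [-0.0024  0.0006] 54.35294117647059
0.04 [-0.0025  0.0004] 61.52156862745098
0.08 [-0.0024  0.0004] 71.6313725490196
0.12 [-0.0025  0.0004] 83.27450980392157
0.16 [-0.0025  0.0003] 95.89411764705882
0.2 [-0.0025  0.0006] 108.1921568627451
```

In the tool's units: -0.02 m is -0.32, -0.001 m is -0.016, 0.05 rad / 6.2832 = 0.008.

```bash
python3 inch.py '[[[0, -0.016, 0.024], [0, 0.008, 0]], [[-0.32, 0, -0.016], [0, 0, 0]], [[-0.32, 0, -0.016], [0, 0, 0]], [[0, 0, 0], [0, 0, 0]]]'
python3 inch.py '[[[-0.08, 0, -0.004], [0, 0, 0]], [[-0.08, 0, -0.004], [0, 0, 0]], [[-0.08, 0, -0.004], [0, 0, 0]], [[0, 0, 0], [0, 0, 0]]]'
```

```text
clock: 12.88
ee_pos: [0.5274, -0.1327, 0.1011]
eef_rot: [0.695, 0.719, 0.017, -0.017]
contact_force: [-0.3, 0.8, -1.7]
opening: 0.0385
finger_force: 29.7
clock: 13.38
ee_pos: [0.5279, -0.1464, 0.1007]
eef_rot: [0.694, 0.72, 0.017, -0.018]
contact_force: [-0.0, 0.2, -1.7]
opening: 0.0381
finger_force: 29.7
```

In the tool's units: -0.006 m is -0.096, -0.0003 m is -0.0048.

```bash
python3 inch.py '[[[-0.096, 0, -0.0048], [0, 0, 0]], [[-0.096, 0, -0.0048], [0, 0, 0]], [[-0.096, 0, -0.0048], [0, 0, 0]], [[0, 0, 0], [0, 0, 0]]]'
python3 inch.py '[[[-0.048, 0, 0], [0, 0, 0]], [[-0.048, 0, 0], [0, 0, 0]], [[0, 0, 0], [0, 0, 0]]]'
python3 inch.py '[[[-0.032, 0, 0], [0, 0, 0]], [[0, 0, 0], [0, 0, 0]], [[0, 0, 0], [0, 0, 0]]]'
```

```text
clock: 13.88
ee_pos: [0.5285, -0.1649, 0.1007]
eef_rot: [0.694, 0.719, 0.017, -0.018]
contact_force: [0.4, -0.3, -1.9]
opening: 0.0385
finger_force: 29.7
clock: 14.25
ee_pos: [0.5287, -0.1703, 0.1004]
eef_rot: [0.694, 0.72, 0.017, -0.018]
contact_force: [-0.0, -0.1, -1.9]
opening: 0.0385
finger_force: 29.7
clock: 14.62
ee_pos: [0.5288, -0.172, 0.1003]
eef_rot: [0.694, 0.72, 0.017, -0.018]
contact_force: [0.4, 0.6, -3.0]
opening: 0.0383
finger_force: 29.7
```

In the tool's units: -0.002 m is -0.032.

```bash
python3 inch.py '[[[-0.032, 0, 0], [0, 0, 0]], [[0, 0, 0], [0, 0, 0]]]'
python3 inch.py '[[[-0.032, 0, 0], [0, 0, 0]], [[0, 0, 0], [0, 0, 0]]]'
```

```text
clock: 14.88
ee_pos: [0.5289, -0.1729, 0.1002]
eef_rot: [0.693, 0.72, 0.018, -0.019]
contact_force: [0.2, 2.2, -1.7]
opening: 0.0377
finger_force: 29.8
clock: 15.12
ee_pos: [0.5289, -0.1731, 0.1001]
eef_rot: [0.693, 0.72, 0.018, -0.02]
contact_force: [0.2, 7.2, 1.1]
opening: 0.0381
finger_force: 29.9
```

The pin touches the hole's floor with about 7 N. I'll hold briefly and draw off.

The rows are not in the units I measure in: shifts go in shares of 62.5 mm and turns go in shares of 360 degrees. I convert before sending: -0.06 m is -0.96, -0.05 m is -0.8, -0.18 rad / 6.2832 = -0.0286.

```bash
python3 inch.py '[[[0, 0, 0], [0, 0, 0]], [[0, 0, 0], [0, 0, 0]]]'
python3 inch.py '[[[0.24, 0, 0.0112], [0, 0, 0]], [[0.48, 0, 0.024], [0, 0, 0]], [[0.48, 0, 0.024], [0, 0, 0]], [[0.48, 0, 0.024], [0, 0, 0]], [[0, 0, -0.8], [0, 0, 0]], [[0, 0, -0.96], [0, 0, 0]], [[0, 0, -0.96], [0, 0, 0]], [[0, 0, -0.96], [0, 0, 0]]]'
python3 inch.py '[[[0, 0, 0], [0, -0.0286, 0]], [[0, 0, 0], [0, -0.0286, 0]], [[0, 0, 0], [0, -0.0286, 0]], [[0, 0, 0], [0, 0, 0]]]'
python3 -c "
from plant import arm, ticket, capture;print(arm.get_state()['joints'])"
```

```text
clock: 15.38
ee_pos: [0.5289, -0.1731, 0.1001]
eef_rot: [0.693, 0.72, 0.018, -0.02]
contact_force: [0.1, 7.6, 0.8]
opening: 0.0384
finger_force: 29.9
clock: 16.38
ee_pos: [0.5252, -0.0829, 0.3319]
eef_rot: [0.694, 0.72, 0.017, -0.017]
contact_force: [0.3, 0.4, -2.9]
opening: 0.0381
finger_force: 29.7
clock: 16.88
ee_pos: [0.5254, -0.078, 0.328]
eef_rot: [0.67, 0.702, -0.168, 0.174]
contact_force: [-0.6, -0.1, -1.9]
opening: 0.038
finger_force: 29.7
[-0.59061155  0.16460944  0.41054854  1.81413628  0.43877817  1.27921479
 -0.28665734]
```

In the tool's units: -0.172 rad / 6.2832 = -0.0274.

```bash
python3 inch.py '[[[0, 0, 0], [0, -0.0274, 0]], [[0, 0, 0], [0, -0.0274, 0]], [[0, 0, 0], [0, -0.0274, 0]], [[0, 0, 0], [0, -0.0274, 0]], [[0, 0, 0], [0, -0.0274, 0]], [[0, 0, 0], [0, -0.0274, 0]], [[0, 0, 0], [0, 0, 0]], [[0, 0, 0], [0, 0, 0]]]'
python3 - <<'E'
from h import *
from scipy.spatial.transform import Rotation as R
C=cams();s=arm.get_state();r=R.from_quat(s["eef_rot"]).as_matrix();print(s["joints"],s["ee_pos"],r)
c=s["ee_pos"]-.019*r[:,2];u,v=proj(C["scene"],c).astype(int);print(u,v)
a=C["scene"]["frame"][max(0,v-75):max(0,v-75)+150,u-100:u+100]
cv2.imwrite("pics/z7.png",cv2.resize(a,(800,600),interpolation=cv2.INTER_CUBIC)[:,:,::-1])
E
```

```text
clock: 17.88
ee_pos: [0.5258, -0.0834, 0.3307]
eef_rot: [0.505, 0.521, -0.477, 0.496]
contact_force: [0.7, -0.4, -0.8]
opening: 0.0382
finger_force: 29.8
[-0.87340849  0.64800011  0.43862764  1.92159663  1.00238528  1.61133385
 -0.91704844] [ 0.52573554 -0.08342958  0.3314638 ] [[ 0.00246901  0.99938551  0.03496438]
 [ 0.05406568  0.03477994 -0.99793149]
 [-0.99853433  0.00435427 -0.05394659]]
354 145
```

View pics/z7.png

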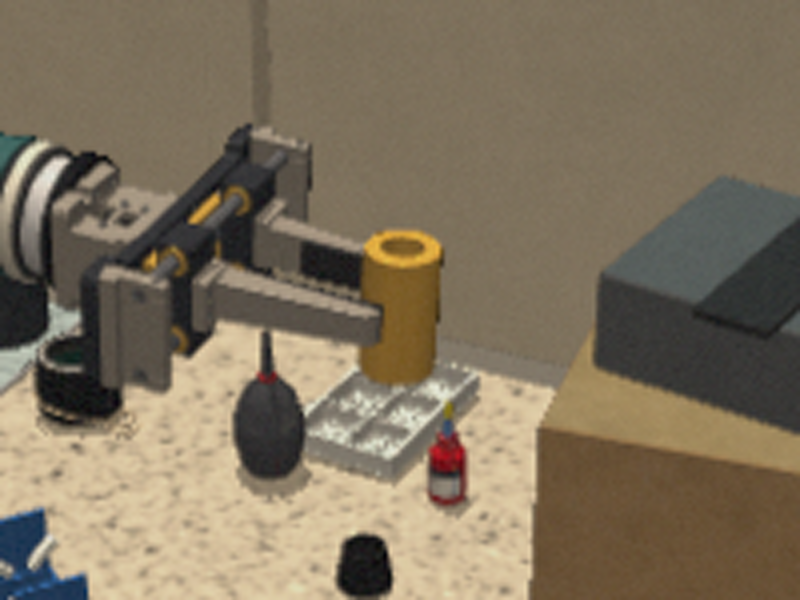

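The picture shows the spacer upright in the fingers with the hole facing up at (403,247), held about 0.33 m up and clear of everything. I'll let it settle and hand in.

```bash
python3 inch.py '[[[0, 0, 0], [0, 0, 0]], [[0, 0, 0], [0, 0, 0]], [[0, 0, 0], [0, 0, 0]], [[0, 0, 0], [0, 0, 0]]]'; python3 -c "
from plant import arm, ticket, capture;print(ticket.close_job())"
```

```text
clock: 18.48
ee_pos: [0.5255, -0.0824, 0.3299]
eef_rot: [0.503, 0.521, -0.478, 0.497]
contact_force: [0.1, -0.5, -1.6]
opening: 0.0379
finger_force: 29.8
the job is handed in; nothing more can be done
None
```

I handed the job in at 18.5 s (no verdict came back): the right pin met a flat end, the left pin touched the hole's floor at about 7 N, and the spacer is now held still and upright, hole up, about 0.33 m above the table and clear of everything.

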